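# Flip the socket case open

## Task

The grease tin stands right behind the blue socket case, in the way of its lid. First push the tin sideways along the bench until it stands wholly past one end of the case, without tipping or lifting it; then push the lid up by its yellow tab and flip it over so that it lies all the way back on its stop and stays open by itself. Everything is done by pushing: pick nothing up, do not let the lid touch the tin, and leave everything else on the bench where it is.

Things in the scene. Friction and masses are not known exactly. Their poses are not given: they have to be found in the camera images.
- case: blue steel socket case, screwed to the bench, 110 deep (its x) x 150 wide (its y) x 40 high without the lid, full of sockets. Origin at the centre of its underside on the bench; its x points from the front (tab side, facing the robot and its right) to the back (hinge side), z up. It cannot move.
- lid (a joint): hinge angle of the case's blue lid: 0 shut, grows as the front edge swings up and back; at 1.57 the lid stands upright, and its stop is at 2.4 (leaning well back). The lid is a plate 5 thick, 106 x 150, 0.28 kg, on a free hinge: gravity shuts it below about 1.57 and carries it back to the stop beyond. While shut its top is 46 above the bench.
- lid_hinge (a point): middle of the hinge line, which runs along the case's y at the top of its back wall (55 ahead of the case's origin in x, 40.5 above the bench). Fixed.
- lid_tab (a point): outer edge, at its middle, of the yellow lifting tab on the lid's front edge: 80 wide (along the case's y), 28 long, 4 thick, flared outward and up at 45 degrees from the lid. It moves with the lid. While shut this edge is 61 above the bench, 127 in front of the hinge line and 17 in front of the case's front wall; under the tab there is free space down to the bench, so fingertips pointing forward and down can go under it.
- tin_center (a point): centre (half-way up) of the grease tin, white with a broad green band and a plain pale top: 74 dia x 70 tall, about 0.4 kg, loose, standing on the bench close behind the case, where the opening lid would hit it. Pushed low (at or below half its height) it slides without tipping.
- spray_can_mid (a point): bystander, loose: tall spray can, 58 dia x 170 tall, standing; point half-way up
- paste_jar_mid (a point): bystander, loose: hand-paste jar with green cap, about 76 dia x 100 tall, standing; point half-way up
- bearing_mid (a point): bystander, loose: steel ball-bearing ring, 52 dia x 15, lying flat; point at its centre
- socket_mid (a point): bystander, loose: loose bright socket, 26 dia x 32 tall, standing on the bench a little beyond the case's +y end; point half-way up
- screwdriver_mid (a point): bystander, loose: orange-handled screwdriver lying on the bench beyond the case's -y end; point on its underside at its origin
- tin: the same grease tin; origin at the centre of its underside, z up
Not all that is in view belongs to the job. Of the things that look like the case, the middle-sized one is meant.

How it is judged:
By the outcome, as a careful person would: the job done as asked, in the order asked, and still so for the second after the job is handed in, with the robot touching nothing.
It also fails if it takes over 54 s, if anything falls off the work surface, if the arm or the gripper's body presses on something with over 40 N, if the wrist force passes 120 N, or if a joint passes its speed limit or range.

## Robot

A 6-joint arm with a two-finger parallel gripper is mounted at the origin on the work surface. World frame = base frame: x ahead of the robot, y to its left, z up, the work surface at z = 0. Lengths are in mm, angles in rad, forces in N, time in s.
With the tool pointing down it reaches from about 350 to 925 mm from the base axis. Payload 6.4 kg.
Tool frame: the origin (TCP) lies on the centre line of the jaws, within the pads' length; the fingertips stand 25 mm ahead of it and the grasp point (between the pads) lies 6 mm ahead of it (arm.finger_overhang is the distance from the TCP to the fingertips, in mm); z points along the fingers, y is the line along which they close (so a half turn about z gives the same grasp; the last joint's range is limited). The gripper opens to 85 mm and grips with 20 to 120 N. Pads are 22 mm wide; open, the fingers measure 114 mm over their backs; the gripper's body (76 mm by 85 mm) begins 54 mm behind the grasp point. The pads swing forward as they close: fully open they stand 13 mm farther back than shut.
Start: joints at [-1.491, 0.245, 1.558, -0, 1.339, -0.174], TCP at [163.209, -629.188, 256.29] pointing down, gripper open.
Joint ranges: [-3.13, 3.13], [-1.02, 2.26], [0.13, 2.54], [-0.95, 4.09], [0.21, 2.88], [-2.74, 2.74]. Speed limits (rad/s): [2.57, 2.57, 3.14, 3.14, 3.14, 3.14].

## Interface

Orientations are given as a rotation vector (axis times angle).
In Python, from workcell import readout, viewer, finish_job, arm gives the robot as it stands. The module is installed in compiled form; this text tells all that it offers.
- The arm moves only by the tool arm_command, never from a script. Its argument "motion" is a list that holds one entry, the list of rows, each a list of 6 numbers: the shift along the tool's x, y, z each as a share of 0.3 m, from -1 to 1, then the turn, a rotation vector about the tool's x, y, z each as a share of 30 degrees, from -1 to 1. A call has 1 to 8 rows; each row is the pose to reach, as a shift and turn from the pose commanded when the call began, along the tool's axes at that moment; what a row does not reach only later rows make up. A row lasts 1/10 s, in which the tool goes at most 50 mm and 8.59 degrees, less where a joint would pass 70% of its speed; a pose out of reach is approached as far as the arm can. A call with a number of a shift or a turn outside -1 to 1 is refused whole. A call with a gripper value outside its range is refused whole. "hand" is the finger opening in mm, from 0 to 85.4, set as the call begins (left out, the last holds). The fingers move at their own pace and stop on an object; "force" is the grip in N (left out, the last holds). Time passes only in rows, so rows that repeat a pose let the fingers close. It gives the time, the measured TCP pose, the force, the opening and the grip force at its end, in the units of the state.
- readout.read_state(): the state, without advancing time (a new reading comes with each control period).
- viewer.camera(name): name is "side" or "top"; returns (picture, depth): 400x640x3 uint8, red, green, blue; 400x640 float32, mm along the optical axis (not along the pixel's ray), 0 where there is no reading.
- viewer.camera_model(name): a dict with "camera_matrix" (3x3 intrinsics, pixels), "k1" (the pictures are not rectified: a ray, as slopes to the right and down, at radius r is drawn at 1 + k1 r^2 times it, then the intrinsics apply), "origin" and "rotation" of the camera in the world. Camera axes: x right, y up, looking along -z (the intrinsics and any distortion apply to the point x, -y, -z); pixel columns grow to the right and rows downward; lengths in mm; the calibration is good to about 2 mm. A picture is of the moment at which its call begins. camera_model takes no time and is no camera call.
- finish_job(): hands the job in; it is judged then, once.
The state is a dict: "time_s": time; "joint_positions": joint angles; "joint_vel": joint speeds; "tau": joint torques, N m; "ee_pos": TCP position; "tool_rot": TCP orientation; "ft_force": force on the tool from outside, world axes, zero at the start; "torque": the same for the moment, N m; "opening": opening from 0.0 (shut) to 1.0 (fully open); "finger_force": force on a finger pad.
Only numpy, scipy, OpenCV 4.12 (cv2) and the standard library are available. Lean on these libraries where they do the work, as an engineer would, in place of code of your own. Each camera call takes 0.05 s, during which the arm holds its last target. There are 200 camera calls.

## Working session

There is one attempt and no reset: what is moved stays moved. The work goes in short steps, Python scripts to look and compute and a tool call to move; the robot and the scene stay as the last step left them, time stands still between calls to the robot, and variables do not carry over. Pictures are saved under pics/ and viewed, at most 10 in all, crops included, and the job is handed in when it is done.

Besides the shell and the picture viewer there is one more tool, called after "Call:" in YAML: its name, and indented under it one key for each argument. arm_command: Moves the arm, as the interface text tells. Shift numbers are shares of 0.3 m and turn numbers shares of 30 degrees, none past 1 either way. Its arguments: {"type":"object","properties":{"motion":{"type":"array"},"hand":{"type":"number"},"force":{"type":"number"}},"required":["motion"]}

```bash
mkdir -p pics; cat > h.py <<'E'
import numpy as np, cv2
from workcell import readout, viewer, finish_job, arm
def cap(n,tag):
    p,d=viewer.camera(n); cv2.imwrite(f'pics/{tag}.png',p[...,::-1]); np.save(f'pics/{tag}.npy',d); return p,d
def world(n,uv,depth):
    m=viewer.camera_model(n);K=np.array(m['camera_matrix']);uv=np.atleast_2d(np.array(uv,float))
    s=(uv-K[:2,2])/[K[0,0],K[1,1]];u=s.copy()
    for _ in range(20): u=s/(1+m['k1']*(u**2).sum(1,keepdims=True))
    dd=np.atleast_1d(depth)[:,None]
    c=np.hstack([u[:,:1]*dd,-u[:,1:]*dd,-dd*np.ones((len(u),1))])
    return c@np.array(m['rotation']).T+np.array(m['origin'])
def cloud(n,d):
    v,u=np.nonzero(d>0); P=np.full(d.shape+(3,),np.nan); P[v,u]=world(n,np.c_[u,v],d[v,u]); return P
E
python3 - <<'E'
from h import *
for n in('top','side'):
    cap(n,n+'0'); m=viewer.camera_model(n); print(n,m['origin'],np.round(m['rotation'],2).tolist())
print(readout.read_state())
E
```

```text
top [ 269.67656159   -4.87745734 1333.53321365] [0.15, -0.13, -1.57]
side [298.17687165 750.17757463 885.39570603] [0.17, -1.1, -2.67]
{'time_s': 0.1, 'joint_positions': array([-1.49108986e+00,  2.45769739e-01,  1.55888505e+00, -2.61734159e-05,
        1.33873949e+00, -1.74105101e-01]), 'joint_vel': array([ 2.01905774e-03, -1.66162158e-03, -4.13187665e-03, -1.50156329e-03,
        5.38741924e-07,  2.53425897e-04]), 'tau': array([ 2.35578767e-06, -4.30672288e+01, -3.27128220e+01, -1.46559801e-04,
        2.81948429e-03,  4.15711705e-07]), 'ee_pos': array([ 163.1710983 , -628.70599256,  255.2779753 ]), 'tool_rot': array([-3.11454126e+00, -3.97398480e-01, -9.35117686e-05]), 'ft_force': array([ 0.27609696, -0.80859379, -0.2711125 ]), 'torque': array([-0.01785149,  0.02278996, -0.02818542]), 'finger_force': 0.0, 'opening': 0.9971434804201365}
```

View pics/top0.png

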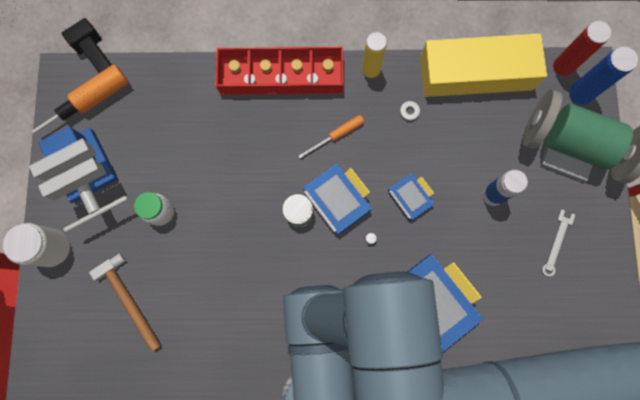

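View pics/side0.png

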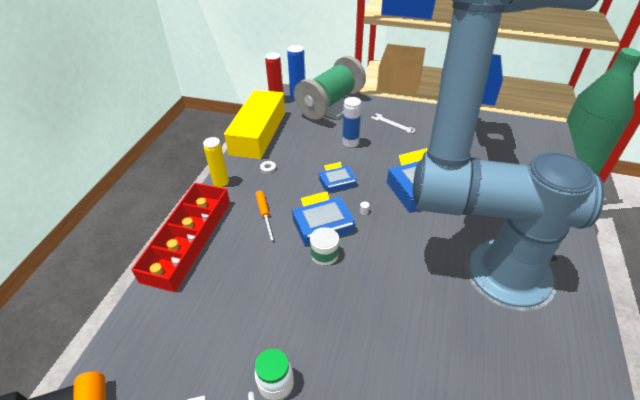

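```bash
sed -i "s/np.array(m\['rotation'\]).T/Rotation.from_rotvec(m['rotation']).as_matrix().T/; s/^import numpy.*/&\nfrom scipy.spatial.transform import Rotation/" h.py
python3 - <<'E'
from h import *
d=np.load('pics/top0.npy');P=cloud('top',d)
for nm,(u,v) in dict(tab=(357,182),lid=(338,198),tin=(298,209),sock=(371,239),small=(411,197),big=(450,305),bench=(250,250),jar=(150,206),bear=(402,111),spray=(514,181),bench2=(560,330),sd=(348,128),sdt=(302,156),yel=(376,42)).items(): print(nm,np.round(np.nanmedian(P[v-1:v+2,u-1:u+2].reshape(-1,3),0),0))
im=cv2.imread('pics/top0.png'); c=im[130:260,260:440]; cv2.imwrite('pics/c1.png',cv2.resize(c,None,fx=4.4,fy=4.4,interpolation=cv2.INTER_CUBIC))
d2=np.load('pics/side0.npy');P2=cloud('side',d2)
for nm,(u,v) in dict(tin=(325,237),lid=(322,215),bench=(250,300)).items(): print(nm,np.round(P2[v,u]))
# tin top
for Q in(P,P2):
    L=Q[(abs(Q[...,2]-70)<5)]; L=L[np.hypot(*(L[:,:2]-P[209,298,:2]).T)<70]; print('tintop',len(L),L.mean(0),L.min(0),L.max(0), cv2.minEnclosingCircle(L[:,:2].astype(np.float32)))
# lid top blue + grey
hsv=cv2.cvtColor(im,cv2.COLOR_BGR2HSV)
for z0,z1 in((42,50),):
    M=(P[...,2]>z0)&(P[...,2]<z1)&(np.hypot(P[...,0]-P[198,338,0],P[...,1]-P[198,338,1])<100)
    L=P[M]; L=L[np.hypot(*(L[:,:2]-P[209,298,:2]).T)>45]
    r=cv2.minAreaRect(L[:,:2].astype(np.float32)); print(len(L),r,cv2.boxPoints(r))
Y=cv2.inRange(hsv,(20,120,80),(35,255,255))>0; Y[:,:335]=0;Y[:,375:]=0;Y[:160]=0;Y[210:]=0
L=P[Y]; print('tab',len(L),L.mean(0)); r=cv2.minAreaRect(L[:,:2].astype(np.float32)); print(cv2.boxPoints(r)); print(np.percentile(L[:,2],[2,50,98]))
E
```

```text
tab [558. -83.  51.]
lid [517. -34.  48.]
tin [485.  67.  70.]
sock [ 412. -117.   32.]
small [ 521. -223.   30.]
big [ 246. -303.   61.]
bench [389. 197.   1.]
jar [491. 430.  98.]
bear [ 761. -211.   13.]
spray [ 530. -440.  171.]
bench2 [ 182. -590.    2.]
sd [712. -64.  23.]
sdt [640.  60.  13.]
yel [ 888. -130.  159.]
tin [484.  72.  75.]
lid [519. -25.  49.]
bench [626. 259.   1.]
tintop 631 [485.37264097  68.4558876   69.95917281] [449.59656577  32.03892328  65.00303494] [521.48435588 104.96974013  74.95175698] ((486.1508483886719, 68.02638244628906), 37.10018539428711)
tintop 503 [484.35254164  74.70779449  71.12627642] [448.91999671  32.37035901  65.01472595] [520.74484045 109.84945414  74.90822916] ((483.9172058105469, 71.10987091064453), 38.740509033203125)
2102 ((521.10009765625, -36.55003356933594), (149.90194702148438, 128.40380859375), 36.14567184448242) [[ 422.70682   -28.914814]
 [ 498.44458  -132.60345 ]
 [ 619.4934    -44.185253]
 [ 543.7556     59.503387]]
tab 234 [nan nan nan]
[[ 519.7537    -99.19946 ]
 [ 530.21796  -113.54364 ]
 [ 593.97076   -67.035095]
 [ 583.50653   -52.690918]]
[nan nan nan]
```

View pics/c1.png

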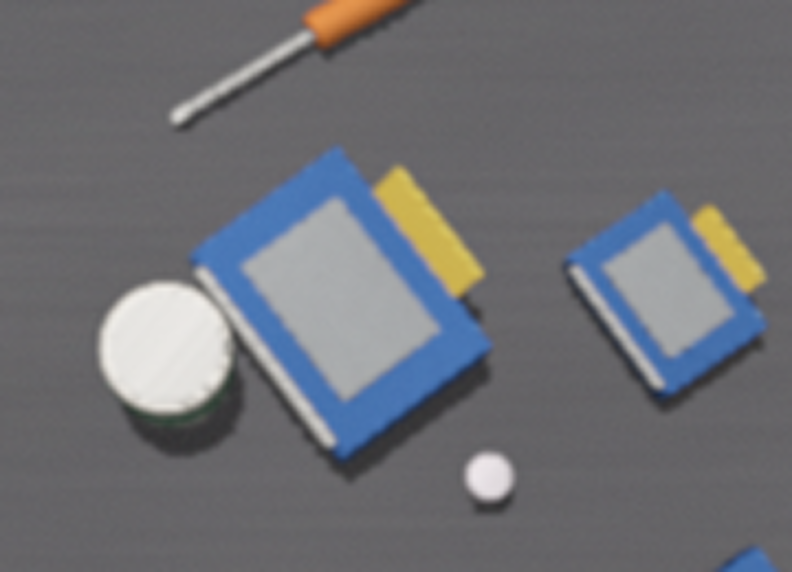

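The three lookalikes are the small case (411,197), the middle-sized case (338,198) and the large case (440,305). The middle one is meant, because it has the tin behind it at (298,209), and the crop confirms this. Its yellow tab faces up-right at (357,182) and its silver hinge faces the tin. Next I refine its frame.

```bash
cat >> h.py <<'E'
def caseframe(H,yaw):
    c,s=np.cos(yaw),np.sin(yaw); return np.array([[c,-s,0],[s,c,0],[0,0,1.]])
E
python3 - <<'E'
from h import *
Rc=caseframe(0,np.radians(126.1))
for n in('top','side'):
    P=cloud(n,np.load(f'pics/{n}0.npy')); 
    im=cv2.imread(f'pics/{n}0.png').astype(int); b=(im[...,0]>1.5*im[...,2])&(im[...,0]>110)
    M=b&(abs(P[...,2]-46)<5)&(np.hypot(P[...,0]-518,P[...,1]+34)<100)
    L=P[M]; r=cv2.minAreaRect(L[:,:2].astype(np.float32)); print(n,r,np.median(L[:,2]))
    g=(im.max(2)-im.min(2)<25)&(im.min(2)>110)&(abs(P[...,2]-46)<7)&(np.hypot(P[...,0]-518,P[...,1]+34)<60); 
    r=cv2.minAreaRect(P[g][:,:2].astype(np.float32)); print(' grey',g.sum(),r,P[g].mean(0))
    yl=(im[...,2]>1.8*im[...,0])&(im[...,1]>1.4*im[...,0])&(np.hypot(P[...,0]-558,P[...,1]+83)<50)
    L=P[yl]; print(' tab',yl.sum(),L.mean(0),'case ax range',np.percentile(L@Rc,[1,50,99],axis=0).round(0).tolist())
    L=P[M]@Rc; print(' lid case-range',np.percentile(L,[1,99],axis=0).round(0).tolist())
    L=P[b&(P[...,2]<40)&(P[...,2]>5)&(np.hypot(P[...,0]-518,P[...,1]+34)<120)]@Rc; 
    if len(L): print(' walls',np.percentile(L,[1,99],axis=0).round(0).tolist())
    for nm,p in dict(tin=(485,69,35),sock=(412,-117,0),sdtip=(640,60,0),sdh=(712,-64,0)).items(): print(nm,(np.array(p)@Rc).round(0))
E
```

```text
top ((518.9387817382812, -33.305450439453125), (149.96945190429688, 106.37445831298828), 36.407371520996094) 44.68090697043044
 grey 1028 ((517.2805786132812, -29.6322021484375), (99.0658950805664, 111.77838897705078), 36.79047393798828) [517.42684146 -30.8953281   46.28993391]
 tab 241 [556.17975716 -83.29749135  53.45743547] case ax range [[-404.0, -440.0, 43.0], [-395.0, -400.0, 53.0], [-387.0, -362.0, 64.0]]
 lid case-range [[-384.0, -473.0, 41.0], [-281.0, -325.0, 51.0]]
 walls [[-383.0, -476.0, 19.0], [-276.0, -325.0, 40.0]]
tin [-230. -433.   35.]
sock [-337. -264.    0.]
sdtip [-329. -552.    0.]
sdh [-471. -538.    0.]
side ((517.4906005859375, -30.619522094726562), (151.57247924804688, 113.58223724365234), 36.33879089355469) 45.90776867968145
 grey 532 ((518.70703125, -28.224266052246094), (93.64125061035156, 109.64727020263672), 35.69053649902344) [518.13703558 -28.28702653  47.72865544]
 tab 214 [555.44729734 -80.54075952  54.06238063] case ax range [[-403.0, -440.0, 45.0], [-393.0, -402.0, 54.0], [-383.0, -362.0, 64.0]]
 lid case-range [[-383.0, -475.0, 42.0], [-277.0, -327.0, 50.0]]
 walls [[-380.0, -476.0, 5.0], [-271.0, -329.0, 39.0]]
tin [-230. -433.   35.]
sock [-337. -264.    0.]
sdtip [-329. -552.    0.]
sdh [-471. -538.    0.]
```

```bash
cat >> h.py <<'E'
RC=caseframe(0,np.radians(126.35)); O=caseframe(0,np.radians(126.1))@np.array([-332,-400,0.])
def toworld(p): return O+RC@np.array(p,float)
def tocase(p): return RC.T@(np.array(p)-O)
def plan(targets):
    "targets: list of (tcp world, R world) -> shares from the present pose"
    s=readout.read_state(); p=np.array(s['ee_pos']);R=Rotation.from_rotvec(s['tool_rot'])
    print('t',round(s['time_s'],2),'case',tocase(p).round(1),'F',np.round(s['ft_force'],1),'q',np.round(s['joint_positions'],2))
    for t,Rt in targets:
        print(np.r_[R.inv().apply(t-p)/300,(R.inv()*Rt).as_rotvec()/np.radians(30)].round(3).tolist())
def ori(kind,deg):
    B=RC@(np.array([[0,-1,0],[-1,0,0],[0,0,-1.]]).T if kind=='tin' else np.array([[1,0,0],[0,-1,0],[0,0,-1.]]).T)
    return Rotation.from_matrix(B)*Rotation.from_rotvec([0,np.radians(deg),0])
E
python3 - <<'E'
from h import *
print(O, [toworld(p).round(0) for p in((102,40,33),(102,-79,33),(-72,0,61))])
R=ori('tin',10)
plan([(np.array([330,-420,255.]),R),(np.array([420,-170,255.]),R),(toworld((102,42,200)),R)])
E
```

```text
[518.8091442  -32.57409851   0.        ] [array([426.,  26.,  33.]), array([522.,  96.,  33.]), array([561., -91.,  61.])]
t 0.1 case [-269.3  639.8  255.3] F [ 0.3 -0.8 -0.3] q [-1.49  0.25  1.56 -0.    1.34 -0.17]
[0.713, -0.534, 0.002, 0.06, 0.328, -0.725]
[1.213, -1.265, 0.004, 0.06, 0.328, -0.725]
[1.39, -1.889, 0.188, 0.06, 0.328, -0.725]
```

Call:
arm_command:
  motion:
    - [[0.12, -0.09, 0, 0.01, 0.05, -0.12], [0.24, -0.18, 0, 0.02, 0.11, -0.24], [0.36, -0.27, 0, 0.03, 0.16, -0.36], [0.48, -0.36, 0, 0.04, 0.22, -0.48], [0.6, -0.45, 0, 0.05, 0.27, -0.6], [0.71, -0.53, 0, 0.06, 0.33, -0.72], [0.71, -0.53, 0, 0.06, 0.33, -0.72]]
  hand: 30

```text
time_s: 0.8
ee_pos: [331.3, -418.4, 255.6]
tool_rot: [-2.921, -0.963, -0.258]
ft_force: [-0.2, 0.6, 1.1]
opening: 0.351
finger_force: 0.0
```

```bash
python3 - <<'E'
from h import *
R=ori('tin',10)
plan([(np.array([420,-170,255.]),R),(toworld((102,42,200)),R)])
E
```

```text
t 0.8 case [-199.6  379.7  255.6] F [-0.2  0.6  1.1] q [-1.19 -0.02  1.86  0.17  1.36 -0.3 ]
[0.718, -0.49, 0.13, -0.001, -0.003, 0.005]
[1.078, -1.003, 0.38, -0.001, -0.003, 0.005]
```

Call:
arm_command:
  motion:
    - [[0.12, -0.08, 0.02, 0, 0, 0], [0.24, -0.16, 0.04, 0, 0, 0], [0.36, -0.24, 0.06, 0, 0, 0], [0.48, -0.32, 0.08, 0, 0, 0], [0.6, -0.41, 0.11, 0, 0, 0], [0.72, -0.49, 0.13, 0, 0, 0], [0.83, -0.65, 0.2, 0, 0, 0], [0.94, -0.79, 0.27, 0, 0, 0]]

```text
time_s: 1.6
ee_pos: [423.9, -75.8, 230.2]
tool_rot: [-2.928, -0.955, -0.258]
ft_force: [1.4, -0.3, -1.0]
opening: 0.35
finger_force: 0.0
```

```bash
python3 - <<'E'
from h import *
R=ori('tin',10)
plan([(toworld((102,44,150)),R),(toworld((102,44,90)),R),(toworld((102,44,33)),R)])
E
```

```text
t 1.6 case [ 21.4 102.1 230.2] F [ 1.4 -0.3 -1. ] q [-0.53 -0.35  2.19  0.17  1.24  0.36]
[0.143, -0.27, 0.296, 0.007, -0.001, -0.007]
[0.108, -0.271, 0.493, 0.007, -0.001, -0.007]
[0.075, -0.271, 0.68, 0.007, -0.001, -0.007]
```

Call:
arm_command:
  motion:
    - [[0.07, -0.13, 0.15, 0, 0, 0], [0.14, -0.27, 0.3, 0, 0, 0], [0.13, -0.27, 0.4, 0, 0, 0], [0.11, -0.27, 0.49, 0, 0, 0], [0.1, -0.27, 0.57, 0, 0, 0], [0.08, -0.27, 0.64, 0, 0, 0], [0.075, -0.27, 0.68, 0, 0, 0], [0.075, -0.27, 0.68, 0, 0, 0]]

```text
time_s: 2.4
ee_pos: [421.1, 22.3, 31.2]
tool_rot: [-2.925, -0.954, -0.251]
ft_force: [0.0, -0.8, -0.1]
opening: 0.352
finger_force: 0.0
```

```bash
python3 - <<'E'
from h import *
R=ori('tin',10)
plan([(toworld((102,y,33)),R) for y in (16,-20,-80)])
cap('top','t1');p,_=cap('side','s1'); cv2.imwrite('pics/s1c.png',cv2.resize(p[150:300,230:430,::-1],None,fx=3.5,fy=3.5))
E
```

```text
t 2.4 case [102.2  46.2  31.2] F [ 0.  -0.8 -0.1] q [-0.3   0.01  2.32  0.21  0.73  0.49]
[0.1, 0.0, 0.011, -0.003, 0.006, -0.007]
[0.218, -0.0, 0.032, -0.003, 0.006, -0.007]
[0.415, -0.001, 0.066, -0.003, 0.006, -0.007]
```

View pics/s1c.png

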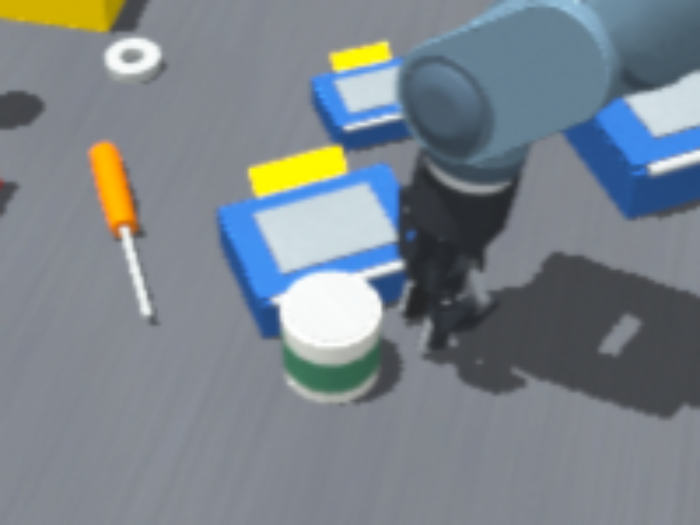

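The gripper stands beside the tin at crop (440,290), with the tin at (330,340), clear of the case. Pushing now.

Call:
arm_command:
  motion:
    - [[0.03, 0, 0.003, 0, 0, 0], [0.06, 0, 0.007, 0, 0, 0], [0.085, 0, 0.01, 0, 0, 0], [0.105, 0, 0.013, 0, 0, 0], [0.12, 0, 0.016, 0, 0, 0], [0.14, 0, 0.019, 0, 0, 0], [0.16, 0, 0.022, 0, 0, 0], [0.18, 0, 0.026, 0, 0, 0]]

```text
time_s: 3.3
ee_pos: [466.8, 54.8, 34.6]
tool_rot: [-2.926, -0.956, -0.256]
ft_force: [-1.4, -2.8, 1.6]
opening: 0.349
finger_force: 1.5
```

```bash
cat >> h.py <<'E'
def tin():
    P=cloud('side',viewer.camera('side')[1]).reshape(-1,3); L=P[abs(P[:,2]-71)<4]; C=(L-O)@RC
    C=C[(C[:,0]>58)&(C[:,0]<160)&(C[:,1]>-190)&(C[:,1]<20)]; print('tin case',len(C),cv2.minEnclosingCircle(C[:,:2].astype(np.float32)))
E
python3 - <<'E'
from h import *
R=ori('tin',10); tin()
plan([(toworld((102,y,33)),R) for y in (-20,-80)])
E
```

```text
tin case 517 ((112.88539123535156, -35.6998405456543), 59.426918029785156)
t 3.35 case [100.8 -10.7  34.8] F [ 0.1 -0.1 -0.2] q [-0.19  0.1   2.2   0.19  0.72  0.61]
[0.03, -0.004, 0.011, 0.005, -0.002, -0.005]
[0.226, -0.005, 0.046, 0.005, -0.002, -0.005]
```

Call:
arm_command:
  motion:
    - [[0.02, 0, 0.004, 0, 0, 0], [0.04, 0, 0.008, 0, 0, 0], [0.06, 0, 0.012, 0, 0, 0], [0.08, 0, 0.016, 0, 0, 0], [0.1, 0, 0.02, 0, 0, 0], [0.12, 0, 0.024, 0, 0, 0], [0.14, 0, 0.028, 0, 0, 0], [0.15, 0, 0.03, 0, 0, 0]]

```text
time_s: 4.15
ee_pos: [504.2, 81.9, 33.7]
tool_rot: [-2.926, -0.957, -0.257]
ft_force: [-3.4, -1.7, 4.6]
opening: 0.351
finger_force: 2.2
```

```bash
python3 - <<'E'
from h import *
R=ori('tin',10)
P=cloud('side',cap('side','s2')[1]).reshape(-1,3); L=P[abs(P[:,2]-71)<4]; C=(L-O)@RC
C=C[(C[:,0]>58)&(C[:,0]<160)&(C[:,1]>-190)&(C[:,1]<-50)]; print('min/max',np.percentile(C,[1,99],axis=0).round(0).tolist()); 
plan([(toworld((102,y,33)),R) for y in (-70,-80)])
im=cv2.imread('pics/s2.png');cv2.imwrite('pics/s2c.png',cv2.resize(im[150:300,230:430],None,fx=3.5,fy=3.5))
E
```

```text
min/max [[66.0, -138.0, 67.0], [143.0, -58.0, 75.0]]
t 4.2 case [100.8 -56.3  33.7] F [-2.1 -0.5  1.4] q [-0.12  0.19  2.1   0.18  0.72  0.7 ]
[0.045, -0.004, 0.01, 0.004, -0.001, -0.004]
[0.077, -0.004, 0.016, 0.004, -0.001, -0.004]
```

View pics/s2c.png

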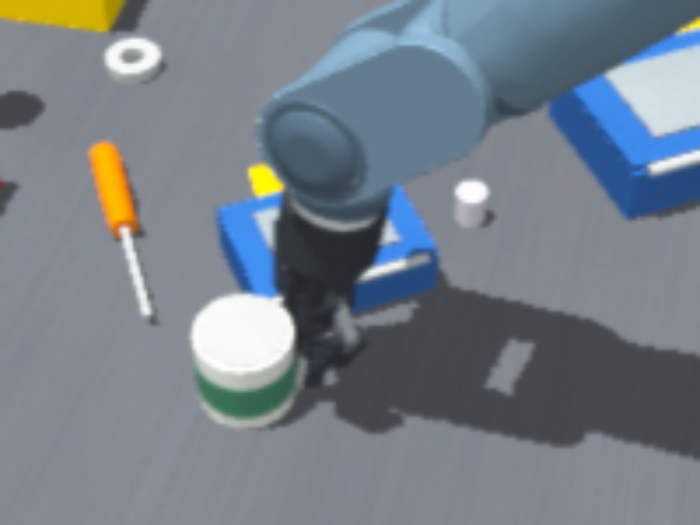

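The tin slides upright and is now at about case y −101. I push it 30 mm more, then back off.

Call:
arm_command:
  motion:
    - [[0.02, 0, 0.004, 0, 0, 0], [0.04, 0, 0.008, 0, 0, 0], [0.06, 0, 0.012, 0, 0, 0], [0.08, 0, 0.016, 0, 0, 0], [0.095, 0, 0.019, 0, 0, 0], [0.1, 0, 0.02, 0, 0, 0], [0.06, 0, 0.01, 0, 0, 0], [0.0, 0, 0, 0, 0, 0]]

```text
time_s: 5.0
ee_pos: [503.7, 81.4, 33.9]
tool_rot: [-2.926, -0.957, -0.259]
ft_force: [-0.2, -0.7, -0.3]
opening: 0.351
finger_force: 0.0
```

```bash
python3 - <<'E'
from h import *
P=cloud('side',cap('side','s3')[1]).reshape(-1,3); L=P[abs(P[:,2]-71)<4]; C=(L-O)@RC
C=C[(C[:,0]>58)&(C[:,0]<160)&(C[:,1]>-190)&(C[:,1]<-85)]; print('min/max',np.percentile(C,[1,99],axis=0).round(0).tolist(),cv2.minEnclosingCircle(C[:,:2].astype(np.float32))); 
R=ori('lid',0)
plan([(toworld((102,-20,45)),ori('tin',10)),(toworld((90,10,200)),ori('tin',0)),(toworld((-20,0,230)),R),(toworld((-140,0,230)),R)])
E
```

```text
min/max [[69.0, -168.0, 67.0], [138.0, -100.0, 74.0]] ((101.85232543945312, -133.45407104492188), 38.13318634033203)
t 5.05 case [101.9 -52.5  32.7] F [-0.3 -0.2 -1.3] q [-0.12  0.19  2.11  0.18  0.72  0.69]
[-0.1, 0.0, -0.059, 0.001, 0.004, -0.006]
[-0.109, 0.04, -0.585, 0.0, -0.33, -0.006]
[-0.058, 0.407, -0.678, 0.259, -0.259, -2.998]
[-0.057, 0.807, -0.678, 0.259, -0.259, -2.998]
```

Call:
arm_command:
  motion:
    - [[-0.05, 0, -0.03, 0, 0, 0], [-0.1, 0, -0.06, 0, 0, 0], [-0.1, 0, -0.2, 0, -0.1, 0], [-0.1, 0, -0.33, 0, -0.2, 0], [-0.1, 0.0, -0.46, 0, -0.3, -0.1], [-0.1, 0.04, -0.58, 0, -0.33, -0.35], [-0.08, 0.15, -0.63, 0, -0.33, -0.6], [-0.06, 0.27, -0.67, 0, -0.33, -0.85]]
  hand: 0

```text
time_s: 5.85
ee_pos: [509.5, -15.1, 230.6]
tool_rot: [2.659, 1.595, 0.022]
ft_force: [0.2, 0.2, -0.0]
opening: 0.003
finger_force: 0.0
```

```bash
python3 - <<'E'
from h import *
plan([(toworld((-100,0,230)),ori('lid',0)),(toworld((-190,0,200)),ori('lid',0))])
E
```

```text
t 5.85 case [ 19.6  -2.9 230.6] F [ 0.2  0.2 -0. ] q [-0.24 -0.08  1.95 -0.02  1.23  0.25]
[-0.181, 0.355, 0.019, 0.063, 0.061, -2.147]
[-0.309, 0.621, 0.131, 0.063, 0.061, -2.147]
```

Call:
arm_command:
  motion:
    - [[-0.06, 0.12, 0, 0.01, 0.01, -0.25], [-0.12, 0.24, 0.01, 0.02, 0.02, -0.5], [-0.18, 0.36, 0.02, 0.03, 0.03, -0.75], [-0.23, 0.45, 0.06, 0.03, 0.03, -1], [-0.27, 0.54, 0.09, 0.03, 0.03, -1], [-0.31, 0.62, 0.12, 0.03, 0.03, -1]]

```text
time_s: 6.45
ee_pos: [629.3, -187.2, 199.9]
tool_rot: [2.179, 2.237, 0.01]
ft_force: [-0.5, 0.9, 0.5]
opening: 0.004
finger_force: 0.0
```

```bash
python3 - <<'E'
from h import *
plan([(toworld((-190,0,190)),ori('lid',0)),(toworld((-190,0,190)),ori('lid',45))])
E
```

```text
t 6.45 case [-190.1    2.7  199.9] F [-0.5  0.9  0.5] q [-0.46  0.3   1.6   0.    1.22 -0.49]
[0.006, 0.007, 0.033, 0.028, 0.026, -1.161]
[0.006, 0.007, 0.033, 0.482, 1.479, -1.09]
```

Call:
arm_command:
  motion:
    - [[0, 0, 0.01, 0.08, 0.16, -0.2], [0, 0, 0.02, 0.15, 0.33, -0.4], [0, 0, 0.03, 0.22, 0.49, -0.6], [0, 0, 0.03, 0.28, 0.66, -0.75], [0, 0, 0.03, 0.33, 0.8, -0.85], [0, 0, 0.03, 0.38, 1, -0.95]]

```text
time_s: 7.05
ee_pos: [629.1, -185.8, 192.1]
tool_rot: [-1.295, -2.294, -0.302]
ft_force: [0.1, -0.2, -0.4]
opening: 0.002
finger_force: 0.0
```

```bash
python3 - <<'E'
from h import *
R=ori('lid',45)
plan([(toworld(p),R) for p in((-190,0,156),(-131,0,97))])
E
```

```text
t 7.05 case [-188.8    2.   192.1] F [ 0.1 -0.2 -0.4] q [-0.53  0.56  1.32  0.21  1.75 -1.09]
[-0.064, 0.012, 0.101, 0.026, 0.468, -0.172]
[0.003, 0.005, 0.371, 0.026, 0.468, -0.172]
```

Call:
arm_command:
  motion:
    - [[-0.03, 0, 0.05, 0.01, 0.2, -0.08], [-0.06, 0.01, 0.1, 0.02, 0.4, -0.15], [-0.06, 0.01, 0.1, 0.03, 0.47, -0.17], [-0.06, 0.01, 0.1, 0.03, 0.47, -0.17]]

```text
time_s: 7.45
ee_pos: [629.7, -185.6, 154.1]
tool_rot: [-1.089, -2.14, -0.445]
ft_force: [0.2, -0.6, -0.4]
opening: 0.001
finger_force: 0.0
```

```bash
cat >> h.py <<'E'
def C2tcp(cx,cz,deg=45):
    R=ori('lid',deg); X,_,Z=(RC.T@R.as_matrix()).T; return O+RC@(np.array([55+cx,0,40.5+cz])-11*X-25*Z),R
E
python3 - <<'E'
from h import *
plan([C2tcp(-118-k,4+k) for k in(43,20,5,0)])
p,_=cap('side','s4');cap('top','t4'); t=cv2.imread('pics/t4.png')
cv2.imwrite('pics/s4c.png',np.hstack([cv2.resize(p[120:270,250:390,::-1],None,fx=2.8,fy=2.8),cv2.resize(t[100:250,290:430],None,fx=2.8,fy=2.8)]))
E
```

```text
t 7.45 case [-189.     1.4  154.1] F [ 0.2 -0.6 -0.4] q [-0.55  0.73  1.22  0.28  1.93 -1.19]
[0.002, 0.005, 0.269, -0.003, -0.002, -0.011]
[0.001, 0.005, 0.378, -0.003, -0.002, -0.011]
[0.001, 0.006, 0.448, -0.003, -0.002, -0.011]
[0.001, 0.006, 0.472, -0.003, -0.002, -0.011]
```

View pics/s4c.png

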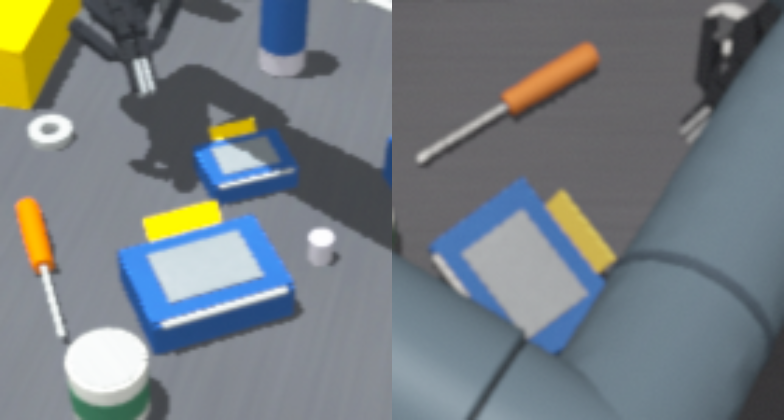

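```bash
python3 - <<'E'
from h import *
P=cloud('top',np.load('pics/t4.npy')); C=(P.reshape(-1,3)-O)@RC
for x in range(-150,200,50):
    print(x,[ (y,int(np.nanmax(c)),int(np.nanmin(c))) for y in range(-80,200,40) if len(c:=C[(abs(C[:,0]-x)<25)&(abs(C[:,1]-y)<20),2])])
E
```

```text
-150 [(-80, 6, -8), (-40, 5, -8), (0, 159, -7), (40, 477, 2), (80, 497, 460), (120, 496, 435), (160, 470, -2)]
-100 [(-80, 8, -8), (-40, 6, -10), (0, 5, -8), (40, 480, -7), (80, 520, 477), (120, 528, 477), (160, 522, 456)]
-50 [(-80, 48, -10), (-40, 63, -7), (0, 64, 38), (40, 64, -3), (80, 538, 46), (120, 557, 521), (160, 558, 491)]
0 [(-80, 53, -9), (-40, 52, 37), (0, 54, 38), (40, 52, 37), (80, 544, 25), (120, 583, 534), (160, 590, 542)]
50 [(-80, 49, -8), (-40, 51, -4), (0, 51, 36), (40, 51, 39), (80, 528, 41), (120, 601, 526), (160, 623, 583)]
100 [(-80, 72, -3), (40, 624, 593), (80, 637, 595), (120, 640, 549), (160, 642, 601)]
150 [(0, 610, 603), (40, 647, 601), (80, 646, 625), (120, 646, 612), (160, 643, 608)]
```

The forearm is well above the lid, with its top surface over 450 mm high. The tool lines up with the tab, so I go in under it.

Call:
arm_command:
  motion:
    - [[0, 0, 0.1, 0, 0, 0], [0, 0.005, 0.2, 0, 0, -0.01], [0, 0.005, 0.28, 0, 0, -0.01], [0, 0.005, 0.34, 0, 0, -0.01], [0, 0.005, 0.39, 0, 0, -0.01], [0, 0.005, 0.43, 0, 0, -0.01], [0, 0.005, 0.46, 0, 0, -0.01], [0, 0.005, 0.47, 0, 0, -0.01]]

```text
time_s: 8.35
ee_pos: [572.2, -104.2, 56.5]
tool_rot: [-1.083, -2.147, -0.446]
ft_force: [0.2, 0.3, 0.3]
opening: -0.004
finger_force: 0.0
```

```bash
python3 - <<'E'
from h import *
plan([C2tcp(*c) for c in((-118,4),(-115,15),(-112,25),(-107,35),(-100,45),(-90,55),(-80,65),(-70,74),(-60,83))])
p,_=cap('side','s5')
cv2.imwrite('pics/s5c.png',cv2.resize(p[150:270,270:390,::-1],None,fx=4.5,fy=4.5))
E
```

```text
t 8.35 case [-89.3  -0.6  56.5] F [0.2 0.3 0.3] q [-0.5   0.69  1.48  0.31  1.7  -1.21]
[-0.003, -0.002, 0.007, -0.004, 0.004, 0.003]
[0.03, -0.002, -0.012, -0.004, 0.004, 0.003]
[0.061, -0.002, -0.029, -0.004, 0.004, 0.003]
[0.096, -0.002, -0.04, -0.004, 0.004, 0.003]
[0.136, -0.002, -0.048, -0.004, 0.004, 0.003]
[0.183, -0.002, -0.048, -0.004, 0.004, 0.003]
[0.23, -0.002, -0.048, -0.004, 0.004, 0.003]
[0.275, -0.002, -0.046, -0.004, 0.004, 0.003]
[0.32, -0.002, -0.043, -0.004, 0.004, 0.003]
```

View pics/s5c.png

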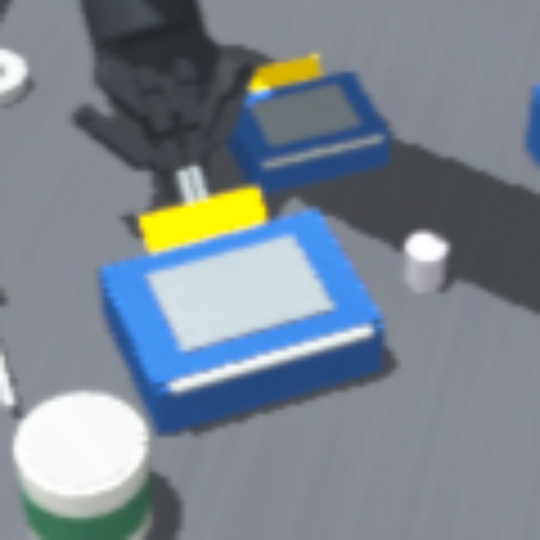

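The fingertips sit under the middle of the tab at crop (195,195), touching nothing. Lifting.

Call:
arm_command:
  motion:
    - [[0.03, 0, -0.012, 0, 0, 0], [0.06, 0, -0.029, 0, 0, 0], [0.095, 0, -0.04, 0, 0, 0], [0.135, 0, -0.048, 0, 0, 0], [0.16, 0, -0.048, 0, 0, 0], [0.185, 0, -0.048, 0, 0, 0], [0.21, 0, -0.048, 0, 0, 0], [0.23, 0, -0.048, 0, 0, 0]]

```text
time_s: 9.2
ee_pos: [552.1, -75.4, 119.2]
tool_rot: [-1.087, -2.155, -0.448]
ft_force: [5.4, -7.3, 5.2]
opening: 0.002
finger_force: 3.9
```

```bash
python3 - <<'E'
from h import *
plan([C2tcp(*c) for c in((-80,65),(-70,74),(-60,83),(-50,90),(-40,95),(-27,100),(-15,102),(-2,103),(10,102),(22,100),(35,95))])
p,_=cap('side','s6')
cv2.imwrite('pics/s6c.png',cv2.resize(p[130:270,260:400,::-1],None,fx=4,fy=4))
E
```

```text
t 9.2 case [-54.2  -1.4 119.2] F [ 5.4 -7.3  5.2] q [-0.47  0.54  1.57  0.32  1.74 -1.18]
[0.0, -0.005, 0.018, 0.003, 0.02, 0.005]
[0.045, -0.005, 0.02, 0.003, 0.02, 0.005]
[0.09, -0.004, 0.022, 0.003, 0.02, 0.005]
[0.13, -0.004, 0.028, 0.003, 0.02, 0.005]
[0.165, -0.004, 0.04, 0.003, 0.02, 0.005]
[0.208, -0.004, 0.058, 0.003, 0.02, 0.005]
[0.241, -0.004, 0.081, 0.003, 0.02, 0.005]
[0.275, -0.004, 0.109, 0.003, 0.02, 0.005]
[0.301, -0.004, 0.14, 0.003, 0.02, 0.005]
[0.325, -0.004, 0.172, 0.003, 0.02, 0.005]
[0.344, -0.004, 0.215, 0.003, 0.02, 0.005]
```

View pics/s6c.png

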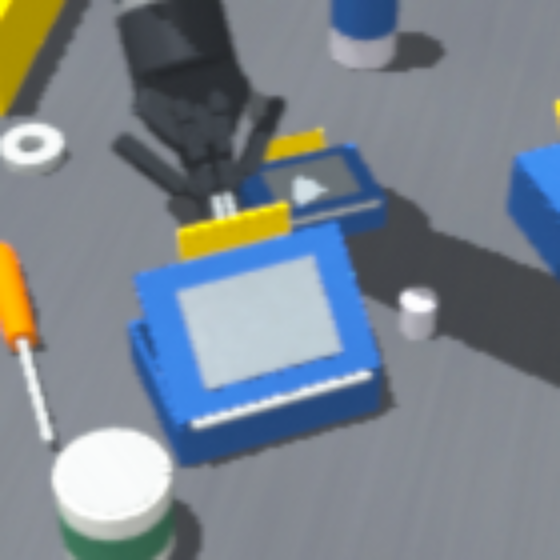

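```bash
cat >> h.py <<'E'
def lid():
    p,d=viewer.camera('side'); P=cloud('side',d); C=(P-O)@RC; p=p.astype(int)
    g=(p.max(2)-p.min(2)<35)&(p.min(2)>110)&(C[...,0]>-60)&(C[...,0]<45)&(abs(C[...,1])<50)&(C[...,2]>48)
    L=C[g]; print('lid pts',len(L)); 
    if len(L)>20: f=np.polyfit(L[:,0],L[:,2],1); print('angle',np.arctan(-f[0]),'top mean',L.mean(0).round(0))
    yl=(p[...,0]>1.8*p[...,2])&(p[...,1]>1.4*p[...,2])&(abs(C[...,0])<200)&(abs(C[...,1])<60); L=C[yl]
    if len(L): print('tab x,y,z',np.percentile(L,[2,50,98],axis=0).round(0).tolist())
E
python3 - <<'E'
from h import *
lid()
E
```

```text
lid pts 865
angle 0.6401688739027008 top mean [15. -2. 82.]
tab x,y,z [[-174.0, -39.0, 1.0], [-28.0, 0.0, 125.0], [-25.0, 40.0, 143.0]]
```

```bash
python3 - <<'E'
from h import *
plan([C2tcp(-108*np.cos(a),108*np.sin(a)) for a in np.radians([44,49,54,59,64,69,74,79])])
E
```

```text
t 9.3 case [-53.8  -1.4 119.3] F [ 4.5 -6.4  4.1] q [-0.47  0.54  1.57  0.32  1.74 -1.18]
[0.028, -0.005, -0.002, 0.002, 0.018, 0.006]
[0.059, -0.005, -0.001, 0.002, 0.018, 0.006]
[0.09, -0.005, 0.002, 0.002, 0.018, 0.006]
[0.121, -0.004, 0.008, 0.002, 0.018, 0.006]
[0.151, -0.004, 0.017, 0.002, 0.018, 0.006]
[0.181, -0.004, 0.028, 0.002, 0.018, 0.006]
[0.209, -0.004, 0.042, 0.002, 0.018, 0.006]
[0.236, -0.004, 0.058, 0.002, 0.018, 0.006]
```

Call:
arm_command:
  motion:
    - [[0.028, 0, 0, 0, 0, 0], [0.059, 0, 0, 0, 0.01, 0], [0.09, 0, 0.002, 0, 0.01, 0], [0.12, 0, 0.008, 0, 0.01, 0], [0.15, 0, 0.017, 0, 0.01, 0], [0.18, 0, 0.028, 0, 0.01, 0], [0.21, 0, 0.042, 0, 0.01, 0], [0.236, 0, 0.058, 0, 0.01, 0]]

```text
time_s: 10.1
ee_pos: [511.5, -22.2, 153.2]
tool_rot: [-1.08, -2.142, -0.449]
ft_force: [-0.1, -0.6, 0.3]
opening: -0.001
finger_force: 0.3
```

```bash
python3 - <<'E'
from h import *
lid()
s=readout.read_state(); R=Rotation.from_rotvec(s['tool_rot']).as_matrix(); c=tocase(s['ee_pos']+25*R[:,2]+11*R[:,0])-[55,0,40.5]; print('C',c.round(0),np.hypot(c[0],c[2]),np.degrees(np.arctan2(c[2],-c[0])))
plan([C2tcp(-108*np.cos(a),108*np.sin(a)) for a in np.radians([79,84,89,94,99,104,109,114,119])])
E
```

```text
lid pts 99
angle 0.7531290244658414 top mean [  4. -11. 175.]
tab x,y,z [[-120.0, -40.0, 0.0], [50.0, 7.0, 168.0], [55.0, 52.0, 201.0]]
C [-16.  -0. 103.] 104.2185918460126 81.38026138657358
t 10.15 case [ 13.9  -0.2 153.3] F [0.6 1.1 0.2] q [-0.43  0.39  1.71  0.36  1.75 -1.13]
[-0.004, -0.001, -0.019, -0.007, -0.01, 0.003]
[0.021, -0.001, -0.0, -0.007, -0.01, 0.003]
[0.044, -0.001, 0.021, -0.007, -0.01, 0.003]
[0.066, -0.001, 0.044, -0.007, -0.01, 0.003]
[0.085, -0.0, 0.068, -0.007, -0.01, 0.003]
[0.102, -0.0, 0.095, -0.007, -0.01, 0.003]
[0.117, -0.0, 0.122, -0.007, -0.01, 0.003]
[0.13, -0.0, 0.151, -0.007, -0.01, 0.003]
[0.139, 0.0, 0.181, -0.007, -0.01, 0.003]
```

Call:
arm_command:
  motion:
    - [[0.02, 0, 0.01, 0, 0, 0], [0.042, 0, 0.03, 0, 0, 0], [0.063, 0, 0.052, 0, 0, 0], [0.082, 0, 0.075, 0, 0, 0], [0.1, 0, 0.1, 0, 0, 0], [0.115, 0, 0.125, 0, 0, 0], [0.125, 0, 0.15, 0, 0, 0], [0.125, 0, 0.15, 0, 0, 0]]

```text
time_s: 10.95
ee_pos: [476.6, 24.6, 147.5]
tool_rot: [-1.079, -2.141, -0.448]
ft_force: [-0.5, 0.5, 0.4]
opening: -0.002
finger_force: 0.0
```

```bash
python3 - <<'E'
from h import *
lid(); plan([])
p,_=cap('side','s7')
cv2.imwrite('pics/s7c.png',cv2.resize(p[120:270,260:410,::-1],None,fx=3.6,fy=3.6))
E
```

```text
lid pts 170
angle 1.0243651300662102 top mean [-12. -10. 265.]
tab x,y,z [[27.0, -39.0, 2.0], [144.0, -1.0, 123.0], [159.0, 38.0, 193.0]]
t 11.0 case [ 7.040e+01 -1.000e-01  1.478e+02] F [ 0.1 -0.2  0.7] q [-0.38  0.32  1.83  0.39  1.7  -1.11]
```

View pics/s7c.png

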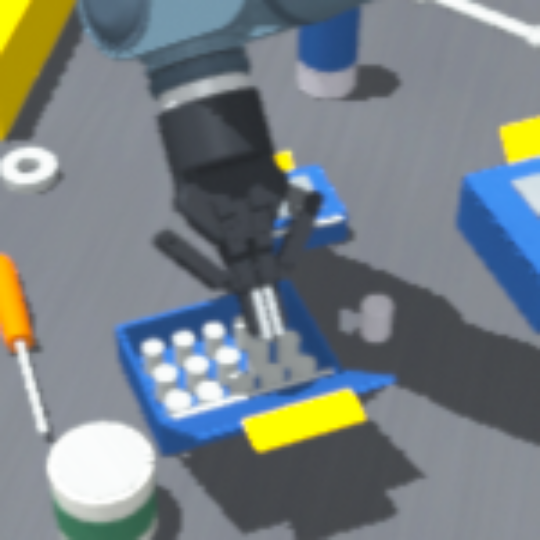

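The lid lies back on its stop, with the tab at crop (305,420) and the tin clear. I retract the tool.

Call:
arm_command:
  motion:
    - [[0, 0, -0.1, 0, 0, 0], [0, 0, -0.22, 0, 0, 0], [0, 0, -0.35, 0, 0, 0], [0, 0, -0.45, 0, 0, 0], [0, 0, -0.5, 0, 0, 0], [0, 0, -0.5, 0, 0, 0], [0, 0, -0.5, 0, 0, 0], [0, 0, -0.5, 0, 0, 0]]

```text
time_s: 11.85
ee_pos: [539.9, -60.8, 252.3]
tool_rot: [-1.079, -2.14, -0.448]
ft_force: [0.3, 0.6, -0.6]
opening: -0.002
finger_force: 0.0
```

```bash
python3 - <<'E'
from h import *
lid(); plan([])
p,d=cap('side','s8'); cv2.imwrite('pics/s8c.png',cv2.resize(p[100:300,200:420,::-1],None,fx=2.8,fy=2.8))
C=(cloud('side',d).reshape(-1,3)-O)@RC; C=C[(abs(C[:,2]-71)<4)&(C[:,0]>58)&(C[:,0]<160)&(C[:,1]>-190)&(C[:,1]<-85)]
print('tin',cv2.minEnclosingCircle(C[:,:2].astype(np.float32)))
E
```

```text
lid pts 111
angle 0.7193790437988028 top mean [-25.  -0. 255.]
tab x,y,z [[78.0, -39.0, 1.0], [152.0, -2.0, 114.0], [166.0, 38.0, 117.0]]
t 11.9 case [-35.2  -0.3 252.5] F [ 0.   0.3 -0.1] q [-0.46  0.35  1.57  0.35  1.94 -1.09]
tin ((101.84210205078125, -133.55618286132812), 37.46116638183594)
```

View pics/s8c.png

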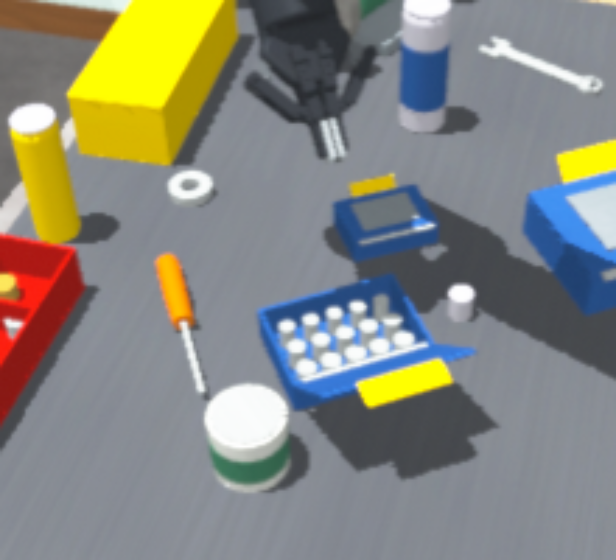

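The lid rests open at crop (400,380). The tin stands upright at (248,440), past the −y end, and the bystanders in view (bearing, screwdriver, socket, spray can) look undisturbed. Handing in.

```bash
python3 -c "
from h import *
print(finish_job())"
```

```text
the job is handed in; nothing more can be done
None
```

The job is done and handed in at about 12 s on the robot's clock: the tin stands upright about 20 mm past the case's −y end, the lid lies open on its stop, and nothing else in the last picture looked moved; no verdict came back.

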